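Enter the code on the medicine lock box and release its lid

TASK

Open the medicine lock box on the vanity. Enter its code on the row of five round keys, counted from the left as you stand in front of the box on the robot's side: press the second, then the fifth, then the first key, one at a time, each right down and let up again; then press down the long release bar in front of the keys so that the lid springs open, and leave it standing fully open. Press no other key, and leave the vials, the jar and the flask around the box where they stand.

Things in the scene. Friction and masses are not known exactly. Their poses are not given: they have to be found in the camera images.
- lockbox: grey steel medicine lock box fixed to the counter: 280 (x) by 300 (y) by 100 mm high. Origin: centre of its underside; x from its front (robot side) to its back, y to its left, z up. The front 100 mm of its top is a flat dark control plate, 100 mm above the counter, with the key row and the release bar; behind it the lid lies flush. Left is as seen from its front, where the robot is (+y of the box)
- key1_top (a point): centre of the top face of the first (leftmost) key of the row, counted from the left. All alike: round aluminium push keys 22 mm in diameter, 38 mm apart along the box's y, at box x = -78 mm; top face 7 mm above the control plate when up
- key1 (a joint): how far the first (leftmost) key is pressed, m: 0 up, 0.005 fully down (5 mm straight down, spring return, about 2 N at first touch to 6 N at the bottom)
- key2_top (a point): centre of the top face of the second key of the row, counted from the left. All alike: round aluminium push keys 22 mm in diameter, 38 mm apart along the box's y, at box x = -78 mm; top face 7 mm above the control plate when up
- key2 (a joint): how far the second key is pressed, m: 0 up, 0.005 fully down (5 mm straight down, spring return, about 2 N at first touch to 6 N at the bottom)
- key3_top (a point): centre of the top face of the third (middle) key of the row, counted from the left. All alike: round aluminium push keys 22 mm in diameter, 38 mm apart along the box's y, at box x = -78 mm; top face 7 mm above the control plate when up
- key3 (a joint): how far the third (middle) key is pressed, m: 0 up, 0.005 fully down (5 mm straight down, spring return, about 2 N at first touch to 6 N at the bottom)
- key4_top (a point): centre of the top face of the fourth key of the row, counted from the left. All alike: round aluminium push keys 22 mm in diameter, 38 mm apart along the box's y, at box x = -78 mm; top face 7 mm above the control plate when up
- key4 (a joint): how far the fourth key is pressed, m: 0 up, 0.005 fully down (5 mm straight down, spring return, about 2 N at first touch to 6 N at the bottom)
- key5_top (a point): centre of the top face of the fifth (rightmost) key of the row, counted from the left. All alike: round aluminium push keys 22 mm in diameter, 38 mm apart along the box's y, at box x = -78 mm; top face 7 mm above the control plate when up
- key5 (a joint): how far the fifth (rightmost) key is pressed, m: 0 up, 0.005 fully down (5 mm straight down, spring return, about 2 N at first touch to 6 N at the bottom)
- release_top (a point): centre of the top face of the release bar: a flat aluminium bar 24 mm (box x) by 110 mm (box y), along the front edge of the control plate, 42 mm nearer the front than the key row (box x = -120 mm, y = 0); top face 9 mm above the plate when up
- release (a joint): how far the release bar is pressed, m: 0 up, 0.007 fully down (7 mm straight down, spring return, about 3 N at first to 8 N at the bottom, roughly 1 N more while the latch is loaded). It draws back the latch bolt; the lid is let go when the bar is 4 to 5 mm down, and springs up by itself
- lid (a joint): opening angle of the lid, rad: 0 shut and latched, 1.25 fully open. The lid (180 by 300 mm) is hinged along the back of the box, so its front edge rises and swings away from the robot; a weak damped spring lifts it in about 2 s
- lid_edge (a point): middle of the lid's front edge, on its top face (when shut 39 mm in front of the box's centre, 100 mm above the counter)
- vial: loose narrow pill vial with white cap, standing, 43 mm in diameter at the cap, 82 mm high; origin: centre of its underside. To be left alone
- wide_vial: loose wide pill vial with white cap, standing, 55 mm in diameter at the cap, 92 mm high; origin: centre of its underside. To be left alone
- jar: loose cream jar with black lid, standing, 64 mm in diameter, 48 mm high; origin: centre of its underside. To be left alone
- flask: loose steel drinking flask with black stopper, standing, 68 mm in diameter, 220 mm high; origin: centre of its underside. To be left alone

How it is judged:
On the way, in this order (a step that is already met when the one before it is completed fails the run):
1. the second key from the left is pressed down (at least 4 of its 5 mm), the lid still shut (value of joint key2 above 0.004 m and value of joint lid below 0.05 rad and value of joint release below 0.0015 m), for 0.05 s.
2. the second key is up again and the fifth is pressed down (at least 4 mm), the lid still shut (value of joint key5 above 0.004 m and value of joint each of key1, key2 below 0.0015 m and value of joint lid below 0.05 rad), for 0.05 s.
3. the fifth key is up again and the first is pressed down (at least 4 mm), the lid still shut (value of joint key1 above 0.004 m and value of joint each of key2, key5 below 0.0015 m and value of joint lid below 0.05 rad), for 0.05 s.
4. all keys are up and the release bar is pressed down (at least half of its 7 mm) (value of joint release above 0.0035 m and value of joint each of key1, key2, key3, key4, key5 below 0.0015 m), for 0.05 s.
5. the lid has sprung open (value of joint lid above 1.1 rad), for 0.05 s.
At the end, for the whole second after the job is handed in: The lid stands open (above 1.1 of its 1.25 rad), the release bar and all five keys are up again (within 1.5 mm), and the two vials, the jar and the flask stand upright within 20 mm of where they were (value of joint lid above 1.1 rad and value of joint each of release, key1, key2, key3, key4, key5 below 0.0015 m and distance of each of vial, wide_vial, jar, flask from where it was at the start of the episode below 0.02 m and angle between each of vial, wide_vial, jar, flask's own z axis and vertical below 0.2 rad); the robot touches nothing.
It fails at once if the third or the fourth key is pressed (by more than half) (value of joint any of key3, key4 above 0.0025 m).
It fails at once if two keys are pressed at once (both by more than half) (value of joint each of key1, key2 above 0.0025 m or value of joint each of key1, key5 above 0.0025 m or value of joint each of key2, key5 above 0.0025 m).
It fails at once if the release bar is pressed together with a key (value of joint release above 0.004 m and value of joint any of key1, key2, key5 above 0.0025 m).
It fails at once if a vial, the jar or the flask is shifted by more than 20 mm, lifted or tipped over (distance of any of vial, wide_vial, jar, flask from where it was at the start of the episode above 0.02 m or angle between any of vial, wide_vial, jar, flask's own z axis and vertical above 0.5 rad).
It also fails if it takes over 54 s, if anything falls off the work surface, if the arm or the gripper's body presses on something with over 40 N, if the wrist force passes 120 N, or if a joint passes its speed limit or range.

ROBOT

A 6-joint arm with a two-finger parallel gripper is mounted at the origin on the work surface. World frame = base frame: x ahead of the robot, y to its left, z up, the work surface at z = 0. Lengths are in m, angles in rad, forces in N, time in s.
With the tool pointing down it reaches from about 0.275 to 1 m from the base axis. Payload 8.4 kg.
Tool frame: the origin (TCP) lies on the centre line of the jaws, within the pads' length; the fingertips stand bot.tip_reach ahead of it and the grasp point (between the pads) lies 11 mm behind it (bot.tip_reach is the distance from the TCP to the fingertips, in m); z points along the fingers, y is the direction in which the jaws open and shut (so a half turn about z gives the same grasp; the last joint's range is limited). The gripper opens to 85 mm and grips with 20 to 120 N. Pads are 22 mm wide; open, the fingers measure 114 mm over their backs; the gripper's body (76 mm by 85 mm) begins 54 mm behind the grasp point. The pads swing forward as they close: fully open they stand 13 mm farther back than shut.
Start: joints at [-1.297, 0.353, 1.633, -0, 1.155, -0.002], TCP at [0.17, -0.601, 0.239] pointing down, gripper open.
Joint ranges: [-2.63, 2.63], [-0.92, 2.1], [0.06, 2.66], [-1.3, 4.44], [0, 2.69], [-3.02, 3.02]. Speed limits (rad/s): [2.22, 2.22, 2.79, 3.14, 3.14, 3.14].

INTERFACE

Orientations are given as a unit quaternion [x, y, z, w].
In Python, from station import bot gives the robot as it stands.
- The arm moves only by the tool drive_tool, never from a script. Its argument "plan" is a list of rows, each a list of 3 entries, a list of its own where there are three numbers: the shift along the world's x, y, z in m, then the turn, a rotation vector about the world's x, y, z in rad, then the finger opening in m, from 0 to 0.0854. In form: [[[tx, ty, tz], [ax, ay, az], fingers], ...]. A call has exactly 8 rows; each row is the pose to reach, as a shift and turn from the pose commanded when the call began; what a row does not reach only later rows make up. A row lasts 1/12 s, in which the tool goes at most 41.7 mm and 7.16 degrees, less where a joint would pass 70% of its speed; a pose out of reach is approached as far as the arm can. A call with a gripper value outside its range is refused whole. The fingers move at their own pace and stop on an object; "newtons" is the grip in N (left out, the last holds). Time passes only in rows, so rows that repeat a pose let the fingers close, or fill a call up. It gives the time, the measured TCP pose, the force and the opening at its end, in the units of the state.
- bot.get_obs(): the state, without advancing time (a new reading comes with each control period).
- bot.camera(name): name is "scene" or "top" or "wrist"; returns a dict with "frame" (480x640x3 uint8, blue, green, red), "fx", "fy", "cx", "cy" (pixels), "origin" and "orientation" of the camera in the world; the wrist camera has in their place "tool_from_camera" (4x4, takes a point from camera to tool coordinates, whose origin is the TCP and whose axes are the flange's). Camera axes: x right, y up, looking along -z (the intrinsics and any distortion apply to the point x, -y, -z); pixel columns grow to the right and rows downward; lengths in m; the calibration is good to about 2 mm. A picture is of the moment at which its call begins: read the wrist's pose just before it. There is no depth.
- bot.hand_in(): hands the job in, once; it reports no verdict.
The state is a dict: "time_s": time; "qpos": joint angles; "qd": joint speeds; "joint_efforts": joint torques, N m; "eef_pos": TCP position; "orientation": TCP orientation; "force": force on the tool from outside, world axes, zero at the start; "torque": the same for the moment, N m; "opening": finger opening in m.
Only numpy, scipy, OpenCV 4.12 (cv2) and the standard library are available. Lean on these libraries where they do the work, as an engineer would, in place of code of your own. Each camera call takes 0.05 s, during which the arm holds its last target.

## Working session

There is one attempt and no reset: what is moved stays moved. The work goes in short steps, Python scripts to look and compute and a tool call to move; the robot and the scene stay as the last step left them, time stands still between calls to the robot, and variables do not carry over. Pictures are saved under pics/ and viewed, and the job is handed in when it is done.

Besides the shell and the picture viewer there is one more tool, called after "Request:" by a JSON object that holds its "method" and its "body". drive_tool: Moves the arm, as the interface text tells. Its arguments: {"type":"object","properties":{"plan":{"type":"array","items":{"type":"array"}},"newtons":{"type":"number"}},"required":["plan"]}

```bash
mkdir -p pics; python3 - <<'E'
from station import bot
import cv2
o=bot.get_obs();print(o)
print(bot.tip_reach)
for n in("scene","top","wrist"):
    c=bot.camera(n);cv2.imwrite(f"pics/{n}0.png",c["frame"]);print({k:v for k,v in c.items() if k!="frame"})
E
```

```text
{'time_s': 0.0, 'qpos': array([-1.29738352e+00,  3.53687189e-01,  1.63416713e+00,  1.98349675e-05,
        1.15519964e+00, -2.39528057e-03]), 'qd': array([-8.92121859e-04, -5.80936053e-04, -1.28613002e-03, -1.84028157e-05,
        1.01035177e-03, -8.33605060e-04]), 'joint_efforts': array([ 3.64113279e-03, -6.05240679e+01, -3.42061400e+01,  2.20822194e-04,
        9.33312171e-03, -6.03003599e-06]), 'eef_pos': array([ 0.17008017, -0.6009075 ,  0.23852318]), 'orientation': array([ 9.90506584e-01,  1.37463350e-01, -8.97200450e-05, -7.25180859e-04]), 'force': array([0.83786297, 0.18895672, 0.82025409]), 'torque': array([ 0.03208203, -0.01479201,  0.0304114 ]), 'opening': 0.08530532043007873}
0.008
{'fx': 557.6945755824224, 'fy': 557.6945755824224, 'cx': 317.6646320841768, 'cy': 252.17230338900708, 'origin': array([1.37878396, 0.23013621, 0.95710181]), 'orientation': array([0.22896886, 0.28493036, 0.71988544, 0.59004483])}
{'fx': 464.3585952032806, 'fy': 464.3585952032806, 'cx': 316.8547148568759, 'cy': 227.34508264894023, 'origin': array([0.54008372, 0.06255379, 1.00014249]), 'orientation': array([ 0.01865858, -0.01662694, -0.70160569,  0.712127  ])}
{'fx': 425.4763083117783, 'fy': 425.4763083117783, 'cx': 321.3064195987414, 'cy': 251.80045399838087, 'tool_from_camera': array([[-7.63355110e-05,  9.51133331e-01,  3.08780473e-01,
         8.00355260e-02],
       [ 9.99999250e-01,  4.50148209e-04, -1.13937098e-03,
        -4.09518183e-04],
       [-1.22269070e-03,  3.08780154e-01, -9.51132652e-01,
        -1.34636856e-01],
       [ 0.00000000e+00,  0.00000000e+00,  0.00000000e+00,
         1.00000000e+00]])}
```

View pics/scene0.png

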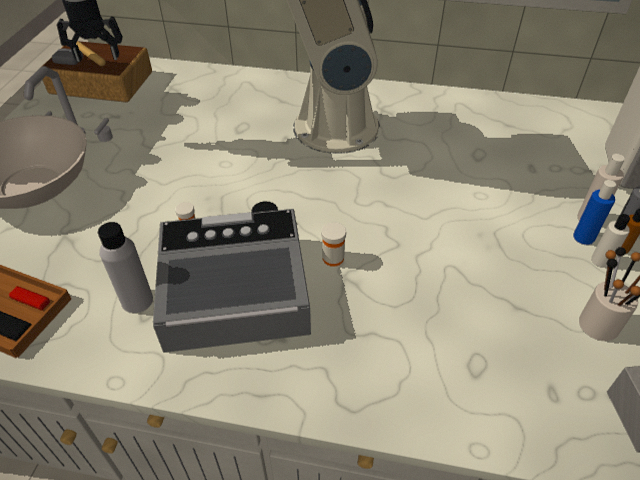

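View pics/top0.png

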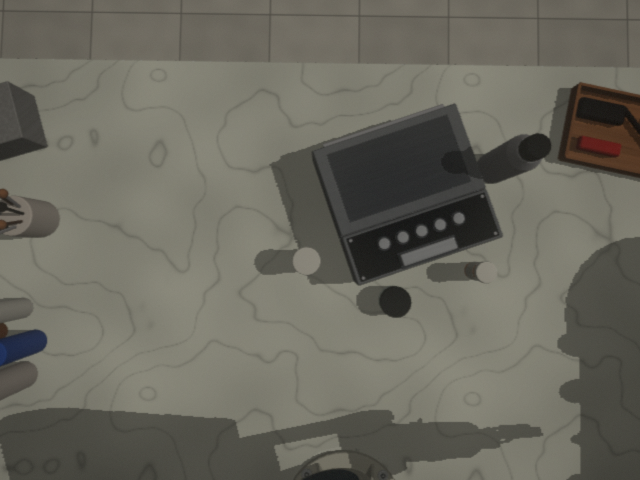

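The top view shows the box near (420,190), with keys from key 1 at (384,243) to key 5 at (459,218) and the bar at (428,251). The jar at (395,301) and the narrow vial at (487,271) stand in front, the wide vial at (306,260) is on the left, and the flask at (535,147) is on the right. Next I'll measure the keys and bar in both views.

```bash
cat > h.py <<'E'
import numpy as np, cv2
from scipy.spatial.transform import Rotation as R
def ray(c,uv,pose=None):
    d=np.array([(uv[0]-c['cx'])/c['fx'],-(uv[1]-c['cy'])/c['fy'],-1.])
    if 'origin' in c: return np.array(c['origin']),R.from_quat(c['orientation']).apply(d)
    T=c['tool_from_camera'];p,q=pose;r=R.from_quat(q)
    return p+r.apply(T[:3,3]),r.apply(T[:3,:3]@d)
def plane(o,d,z): return o+d*(z-o[2])/d[2]
def tri(rs):
    A=0;b=0
    for o,d in rs:
        d=d/np.linalg.norm(d);P=np.eye(3)-np.outer(d,d);A=A+P;b=b+P@o
    return np.linalg.solve(A,b)
def blobs(img,roi,t,amin=20,amax=3000):
    x0,y0,x1,y1=roi;g=cv2.cvtColor(img,cv2.COLOR_BGR2GRAY)[y0:y1,x0:x1]
    n,l,s,c=cv2.connectedComponentsWithStats((g>t).astype(np.uint8))
    return [(c[i][0]+x0,c[i][1]+y0,s[i][4],s[i][2],s[i][3]) for i in range(1,n) if amin<s[i][4]<amax]
E
python3 - <<'E'
from station import bot
from h import *
for n,roi,t in(("top",(360,200,480,275),85),("scene",(175,205,290,250),125)):
    c=bot.camera(n)
    print(n)
    for b in blobs(c['frame'],roi,t): print(np.round(b,1), np.round(plane(*ray(c,b[:2]),.107),4))
    x0,y0,x1,y1=roi
    cv2.imwrite(f"pics/{n}z.png",cv2.resize(c['frame'][y0:y1,x0:x1],None,fx=6,fy=6))
E
```

```text
top
[458.5 217.7  84.   10.   10. ] [ 0.6074 -0.2071  0.107 ]
[439.8 224.2  81.   10.   11. ] [ 0.5942 -0.1711  0.107 ]
[421.4 230.4  83.   10.   10. ] [ 0.5817 -0.1357  0.107 ]
[402.6 236.6  83.   10.   10. ] [ 0.5692 -0.0996  0.107 ]
[383.9 243.1  85.   11.   11. ] [ 0.5562 -0.0638  0.107 ]
[429. 251. 620.  55.  27.] [ 0.5425 -0.1505  0.107 ]
[445.5 260.8 733.   88.   30. ] [ 0.5241 -0.1823  0.107 ]
[477.7 269.9  35.    4.   11. ] [ 0.5076 -0.2439  0.107 ]
scene
[ 215.3  212.4 1151.    79.    20. ] [ 0.5317 -0.1805  0.107 ]
[283.  206.8  60.   14.    5. ] [ 0.4848 -0.0367  0.107 ]
[262.6 228.   50.   10.    7. ] [ 0.5593 -0.0637  0.107 ]
[245.1 229.9  52.    9.    7. ] [ 0.5722 -0.0995  0.107 ]
[227.4 231.6  51.   10.    7. ] [ 0.5846 -0.1355  0.107 ]
[191.9 235.3  49.    9.    7. ] [ 0.61   -0.2068  0.107 ]
[209.7 233.5  48.   10.    6. ] [ 0.5973 -0.1711  0.107 ]
```

View pics/wrist0.png

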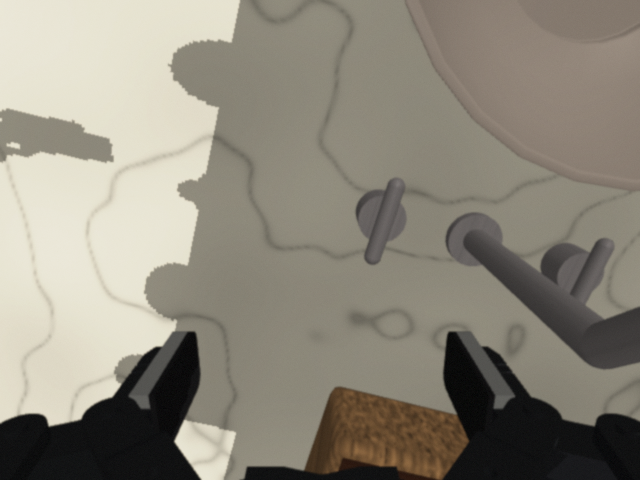

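Request:
{"method": "drive_tool", "body": {"plan": [[[0.01,0.012,0.015],[0,0,0],0],[[0.03,0.038,0.035],[0,0,0.01],0],[[0.055,0.07,0.055],[0,0,0.02],0],[[0.08,0.1,0.07],[0,0,0.03],0],[[0.105,0.13,0.08],[0,0,0.04],0],[[0.13,0.16,0.08],[0,0,0.05],0],[[0.155,0.19,0.08],[0,0,0.06],0],[[0.18,0.22,0.08],[0,0,0.065],0]]}}

```text
time_s: 0.92
eef_pos: [0.3511, -0.3798, 0.3197]
orientation: [0.985, 0.17, 0.0, 0.0]
force: [0.8, -0.2, -0.3]
opening: 0.0002
```

Request:
{"method": "drive_tool", "body": {"plan": [[[0.025,0.03,0],[0,0,0],0],[[0.05,0.06,0],[0,0,0],0],[[0.075,0.09,0],[0,0,0],0],[[0.1,0.12,0],[0,0,0],0],[[0.125,0.15,0],[0,0,0],0],[[0.145,0.18,0],[0,0,0],0],[[0.155,0.2,0],[0,0,0],0],[[0.16,0.205,0],[0,0,0],0]]}}

```text
time_s: 1.58
eef_pos: [0.5114, -0.1733, 0.3191]
orientation: [0.985, 0.171, 0.0, -0.001]
force: [-1.1, -1.2, -0.3]
opening: -0.0001
```

```bash
python3 - <<'E'
from station import bot
from h import *
bot.camera("top")
o=bot.get_obs();c=bot.camera("wrist");cv2.imwrite("pics/w1.png",c["frame"]);print(o['eef_pos'],o['orientation'],bot.get_obs()['eef_pos'])
E
```

```text
[ 0.51156701 -0.17410183  0.31915857] [ 9.85271459e-01  1.70997173e-01  1.88275977e-04 -2.89929448e-04] [ 0.5107191  -0.17552075  0.31916224]
```

View pics/w1.png

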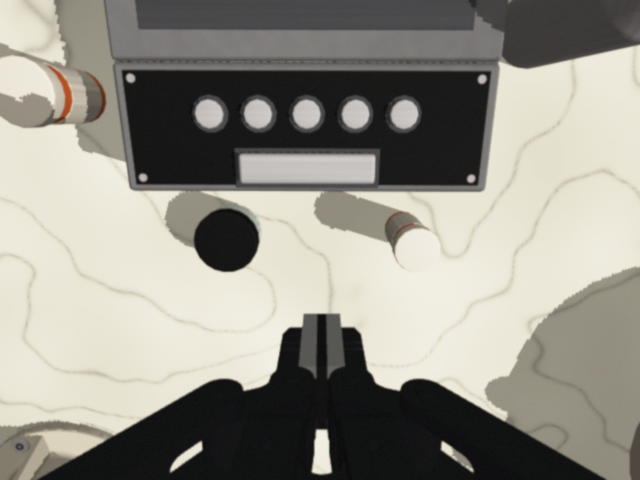

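The wrist view shows keys 1–5 at (210,112) to (404,113), the bar at (308,168), the jar at (227,240) and the vial at (412,245).

```bash
cat > m.py <<'E'
from station import bot
from h import *
o=bot.get_obs();c=bot.camera("wrist");pose=(o['eef_pos'],o['orientation'])
B=[b for b in blobs(c['frame'],(150,75,460,187),120,300,8000)]
for b in B: print(np.round(b,1),np.round(plane(*ray(c,b[:2],pose),.107),4))
k=sorted([b for b in B if b[2]<2000 and abs(b[3]-b[4])<10],key=lambda b:b[0])
t=bot.camera("top");tk=sorted([b for b in blobs(t['frame'],(360,200,480,275),85) if 60<b[2]<110])
s=bot.camera("scene");sk=sorted([b for b in blobs(s['frame'],(175,205,290,250),125) if 40<b[2]<58 and b[1]>225],reverse=True)
print(len(k),len(tk),len(sk))
for a,b,d in zip(k,tk,sk):
    ra,rb,rd=ray(c,a[:2],pose),ray(t,b[:2]),ray(s,d[:2])
    print('w+t',tri([ra,rb]).round(4),'t+s',tri([rb,rd]).round(4),'w+s',tri([ra,rd]).round(4),'all',tri([ra,rb,rd]).round(4))
for nm,uv,z in(("flask",(535,147),.22),("vial",(487,271),.082),("wide",(306,260),.092),("jar",(395,301),.048)): print(nm,plane(*ray(t,uv),z).round(3))
E
python3 m.py
```

```text
[207.1 111.4 650.   29.   30. ] [ 0.5579 -0.0649  0.107 ]
[255.9 111.6 641.   29.   30. ] [ 0.5705 -0.1005  0.107 ]
[304.8 111.7 633.   28.   30. ] [ 0.5831 -0.1361  0.107 ]
[353.8 111.8 634.   28.   30. ] [ 0.5958 -0.1719  0.107 ]
[402.7 111.9 631.   28.   29. ] [ 0.6085 -0.2076  0.107 ]
[ 305.8  166.4 4033.   136.    30. ] [ 0.5439 -0.1505  0.107 ]
5 5 5
w+t [ 0.557  -0.0643  0.1038] t+s [ 0.5563 -0.0646  0.104 ] w+s [ 0.5577 -0.0644  0.1053] all [ 0.557  -0.0644  0.1046]
w+t [ 0.5697 -0.1002  0.104 ] t+s [ 0.5691 -0.1006  0.1037] w+s [ 0.5704 -0.1002  0.1051] all [ 0.5697 -0.1003  0.1044]
w+t [ 0.5824 -0.1362  0.1038] t+s [ 0.5817 -0.1365  0.1035] w+s [ 0.5831 -0.136   0.1049] all [ 0.5824 -0.1362  0.1042]
w+t [ 0.5952 -0.1723  0.1031] t+s [ 0.5945 -0.1723  0.1038] w+s [ 0.5958 -0.1719  0.1052] all [ 0.5952 -0.1721  0.1045]
w+t [ 0.6081 -0.2084  0.1028] t+s [ 0.6074 -0.2081  0.1041] w+s [ 0.6085 -0.2078  0.1053] all [ 0.608  -0.2079  0.1047]
flask [ 0.721 -0.303  0.22 ]
vial [ 0.505 -0.271  0.082]
wide [0.521 0.086 0.092]
jar [ 0.44  -0.096  0.048]
```

Request:
{"method": "drive_tool", "body": {"plan": [[[0.015,0.018,-0.01],[0,0,0],0],[[0.03,0.036,-0.03],[0,0,0],0],[[0.045,0.056,-0.06],[0,0,0],0],[[0.055,0.07,-0.09],[0,0,0],0],[[0.059,0.075,-0.12],[0,0,0],0],[[0.059,0.075,-0.15],[0,0,0],0],[[0.059,0.075,-0.17],[0,0,0],0],[[0.059,0.075,-0.179],[0,0,0],0]]}}

```text
time_s: 2.5
eef_pos: [0.567, -0.1023, 0.1373]
orientation: [0.986, 0.169, -0.002, -0.001]
force: [-0.5, -0.1, 0.6]
opening: 0.0001
```

```bash
python3 - <<'E'
from station import bot
from h import *
c=bot.camera("scene");cv2.imwrite("pics/s2.png",cv2.resize(c["frame"][120:320,100:360],None,fx=3,fy=3))
o=bot.get_obs();print(o['eef_pos'],o['force'],o['orientation'])
c=bot.camera("wrist");cv2.imwrite("pics/w2.png",c["frame"])
o=bot.get_obs();print(o['eef_pos'],o['force'])
E
```

```text
[ 0.5670002  -0.10236905  0.13708885] [-0.5709889   0.47900368 -2.15345349] [ 9.85644470e-01  1.68817021e-01 -2.29789312e-03 -7.16236174e-04]
[ 0.56789405 -0.10236437  0.13897774] [0.07370482 0.3291499  1.09068624]
```

View pics/w2.png

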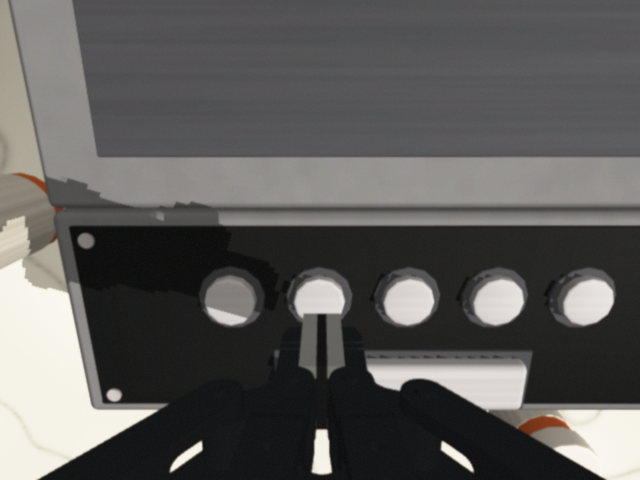

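View pics/s2.png

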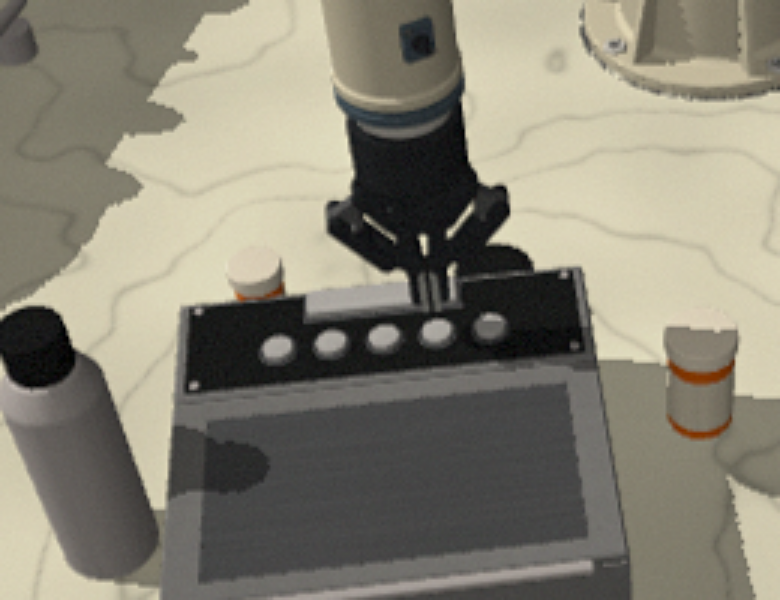

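Request:
{"method": "drive_tool", "body": {"plan": [[[0.0015,0.001,-0.003],[0,0,0],0],[[0.0025,0.002,-0.006],[0,0,0],0],[[0.0025,0.002,-0.009],[0,0,0],0],[[0.0025,0.002,-0.012],[0,0,0],0],[[0.0025,0.002,-0.015],[0,0,0],0],[[0.0025,0.002,-0.018],[0,0,0],0],[[0.0025,0.002,-0.018],[0,0,0],0],[[0.0025,0.002,-0.018],[0,0,0],0]]}}

```text
time_s: 3.27
eef_pos: [0.5715, -0.0993, 0.1221]
orientation: [0.986, 0.17, -0.0, -0.0]
force: [0.6, -0.2, 0.7]
opening: 0.0
```

```bash
python3 - <<'E'
from station import bot
from h import *
for n in ("wrist","scene"):
    c=bot.camera(n);cv2.imwrite(f"pics/{n}3.png",c["frame"] if n=="wrist" else cv2.resize(c["frame"][180:270,150:310],None,fx=5,fy=5,interpolation=2))
    o=bot.get_obs();print(o['eef_pos'],o['force'],o['orientation'])
E
```

```text
[ 0.57168596 -0.0993481   0.12226401] [ 0.02799163  0.14033113 -0.42481255] [ 9.85502864e-01  1.69658777e-01 -6.46735360e-05 -1.18360682e-07]
[ 0.57176525 -0.09937119  0.12235621] [0.7812147  0.02681387 0.43396797] [9.85510974e-01 1.69611667e-01 3.74604107e-05 1.80097327e-05]
```

View pics/wrist3.png

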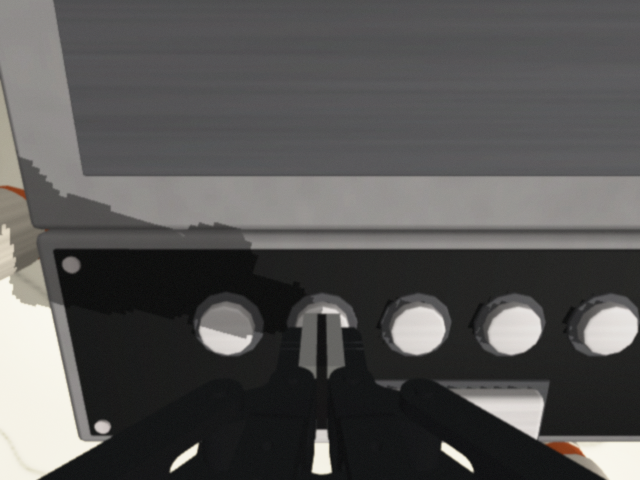

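View pics/scene3.png

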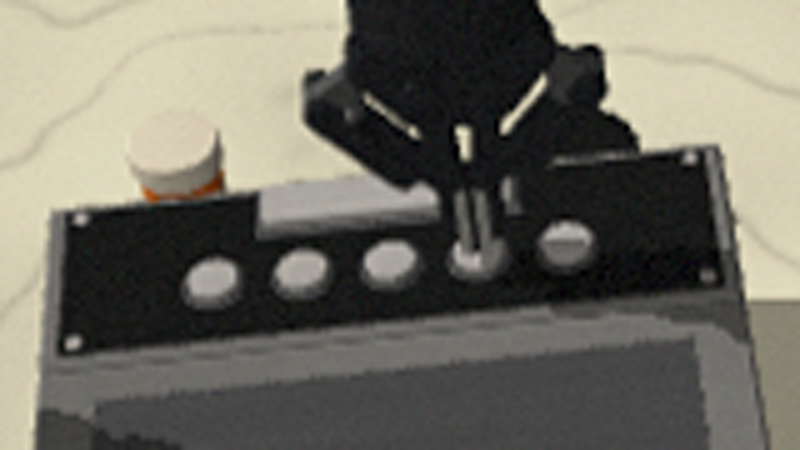

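The fingertips stand centred over key 2 at (322,325), just above it. I'll press now.

Request:
{"method": "drive_tool", "body": {"plan": [[[0,0,-0.003],[0,0,0],0],[[0,0,-0.006],[0,0,0],0],[[0,0,-0.008],[0,0,0],0],[[0,0,-0.01],[0,0,0],0],[[0,0,-0.011],[0,0,0],0],[[0,0,-0.012],[0,0,0],0],[[0,0,-0.012],[0,0,0],0],[[0,0,-0.012],[0,0,0],0]]}}

```text
time_s: 4.03
eef_pos: [0.5718, -0.0994, 0.1105]
orientation: [0.986, 0.17, 0.0, 0.0]
force: [-1.3, 1.3, 5.7]
opening: 0.0002
```

```bash
python3 - <<'E'
from station import bot
from h import *
for n in ("wrist","scene"):
    c=bot.camera(n);cv2.imwrite(f"pics/{n}4.png",c["frame"] if n=="wrist" else cv2.resize(c["frame"][180:270,150:310],None,fx=5,fy=5,interpolation=2))
    o=bot.get_obs();print(o['eef_pos'],o['force'],o['orientation'])
E
```

```text
[ 0.57173982 -0.09939915  0.11054918] [-2.01147768  0.43126345  5.33915405] [9.85518197e-01 1.69569696e-01 4.42389429e-05 1.03814802e-05]
[ 0.57173927 -0.099397    0.11055234] [-2.38830857 -0.21665771  6.18657835] [9.85521631e-01 1.69549730e-01 6.19953176e-05 4.76711586e-06]
```

View pics/scene4.png

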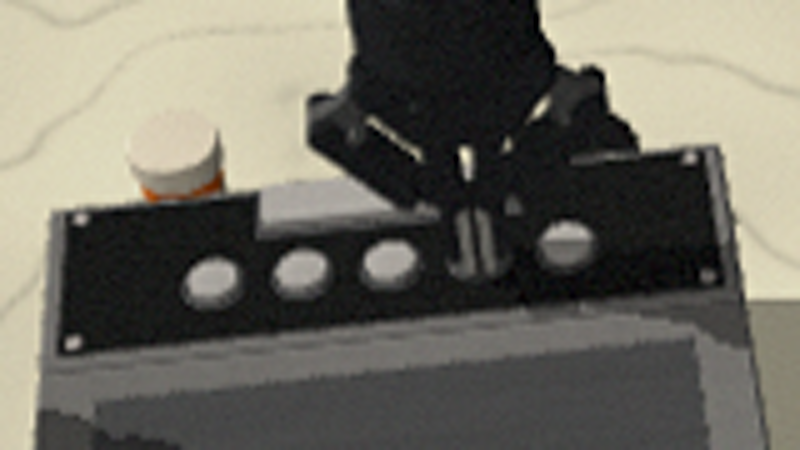

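Request:
{"method": "drive_tool", "body": {"plan": [[[0,0,-0.001],[0,0,0],0],[[0,0,-0.002],[0,0,0],0],[[0,0,-0.002],[0,0,0],0],[[0,0,-0.002],[0,0,0],0],[[0,0,-0.002],[0,0,0],0],[[0,0,-0.002],[0,0,0],0],[[0,0,-0.002],[0,0,0],0],[[0,0,-0.002],[0,0,0],0]]}}

```text
time_s: 4.8
eef_pos: [0.5718, -0.0994, 0.1098]
orientation: [0.986, 0.17, 0.0, 0.0]
force: [-6.2, 0.7, 19.1]
opening: 0.0001
```

Key 2 reached its stop: the force jumped to 19 N at z 0.110. Now I'll lift and go over to key 5.

Request:
{"method": "drive_tool", "body": {"plan": [[[0,0,0.01],[0,0,0],0],[[0,0,0.025],[0,0,0],0],[[0.002,-0.006,0.032],[0,0,0],0],[[0.01,-0.03,0.032],[0,0,0],0],[[0.02,-0.058,0.032],[0,0,0],0],[[0.03,-0.085,0.032],[0,0,0],0],[[0.037,-0.104,0.032],[0,0,0],0],[[0.038,-0.108,0.032],[0,0,0],0]]}}

```text
time_s: 5.47
eef_pos: [0.6109, -0.2109, 0.1402]
orientation: [0.986, 0.169, 0.001, 0.001]
force: [-0.0, 0.0, 0.6]
opening: 0.0002
```

Request:
{"method": "drive_tool", "body": {"plan": [[[0,0,0],[0,0,0],0],[[0,0,0],[0,0,0],0],[[0,0,-0.004],[0,0,0],0],[[0,0,-0.008],[0,0,0],0],[[0,0,-0.012],[0,0,0],0],[[0,0,-0.016],[0,0,0],0],[[0,0,-0.018],[0,0,0],0],[[0,0,-0.018],[0,0,0],0]]}}

```text
time_s: 6.13
eef_pos: [0.6093, -0.2069, 0.1215]
orientation: [0.985, 0.17, -0.001, -0.0]
force: [0.5, 0.0, 0.1]
opening: -0.0003
```

```bash
python3 - <<'E'
from station import bot
from h import *
for n in ("wrist","scene"):
    c=bot.camera(n);cv2.imwrite(f"pics/{n}5.png",c["frame"] if n=="wrist" else cv2.resize(c["frame"][180:270,150:310],None,fx=5,fy=5,interpolation=2))
    o=bot.get_obs();print(o['eef_pos'],o['force'],o['orientation'])
E
```

```text
[ 0.60950271 -0.20711753  0.121886  ] [ 0.13821297 -0.21550169  0.40469993] [ 9.85492397e-01  1.69719251e-01 -2.93994807e-04 -1.55170957e-04]
[ 0.60966856 -0.20726488  0.12217371] [-0.27356327 -0.03430457  0.52816299] [ 9.85504347e-01  1.69650143e-01 -9.59630664e-05 -4.36406600e-05]
```

View pics/wrist5.png

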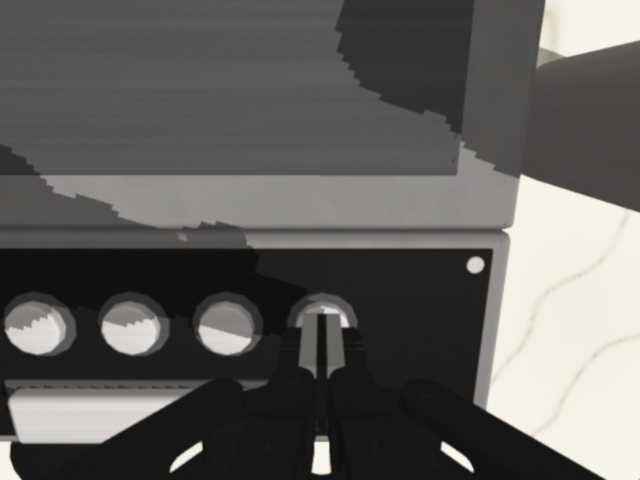

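View pics/scene5.png

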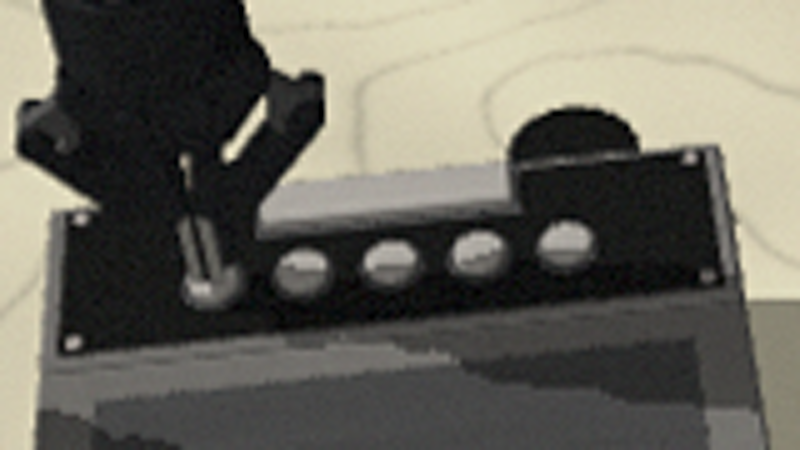

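The fingertips are centred over key 5 at (322,325) in the wrist view, and key 2 is up again. I'll press 14 mm down.

Request:
{"method": "drive_tool", "body": {"plan": [[[0,0,-0.003],[0,0,0],0],[[0,0,-0.006],[0,0,0],0],[[0,0,-0.008],[0,0,0],0],[[0,0,-0.01],[0,0,0],0],[[0,0,-0.012],[0,0,0],0],[[0,0,-0.0135],[0,0,0],0],[[0,0,-0.0135],[0,0,0],0],[[0,0,-0.0135],[0,0,0],0]]}}

```text
time_s: 6.9
eef_pos: [0.6098, -0.2074, 0.11]
orientation: [0.986, 0.17, 0.0, 0.0]
force: [-4.5, 1.9, 12.2]
opening: -0.0
```

Request:
{"method": "drive_tool", "body": {"plan": [[[0,0,0],[0,0,0],0],[[0,0,0.01],[0,0,0],0],[[0,0,0.025],[0,0,0],0],[[-0.003,0.008,0.032],[0,0,0],0],[[-0.013,0.037,0.032],[0,0,0],0],[[-0.025,0.071,0.032],[0,0,0],0],[[-0.037,0.105,0.032],[0,0,0],0],[[-0.047,0.133,0.032],[0,0,0],0]]}}

```text
time_s: 7.57
eef_pos: [0.5611, -0.0722, 0.1406]
orientation: [0.986, 0.169, -0.0, -0.0]
force: [0.1, 0.6, -0.2]
opening: -0.0003
```

Request:
{"method": "drive_tool", "body": {"plan": [[[-0.004,0.0105,0],[0,0,0],0],[[-0.004,0.0105,0],[0,0,0],0],[[-0.004,0.0105,-0.004],[0,0,0],0],[[-0.004,0.0105,-0.008],[0,0,0],0],[[-0.004,0.0105,-0.012],[0,0,0],0],[[-0.004,0.0105,-0.016],[0,0,0],0],[[-0.004,0.0105,-0.018],[0,0,0],0],[[-0.004,0.0105,-0.018],[0,0,0],0]]}}

```text
time_s: 8.23
eef_pos: [0.5583, -0.0644, 0.1219]
orientation: [0.986, 0.169, -0.001, -0.0]
force: [0.4, 0.1, 0.1]
opening: 0.0002
```

```bash
python3 - <<'E'
from station import bot
from h import *
for n in ("wrist","scene"):
    c=bot.camera(n);cv2.imwrite(f"pics/{n}6.png",c["frame"] if n=="wrist" else cv2.resize(c["frame"][180:270,150:310],None,fx=5,fy=5,interpolation=2))
    o=bot.get_obs();print(o['eef_pos'],o['force'],o['orientation'])
E
```

```text
[ 0.55848718 -0.06432156  0.12224375] [-0.66065237 -0.19633965 -0.0835837 ] [ 9.85576921e-01  1.69227431e-01 -4.40985279e-04 -1.18199217e-04]
[ 0.55864633 -0.06422795  0.12251382] [-0.00697993  0.83209707  0.80397624] [ 9.85560253e-01  1.69324926e-01 -2.31017664e-04 -6.14074637e-05]
```

View pics/wrist6.png

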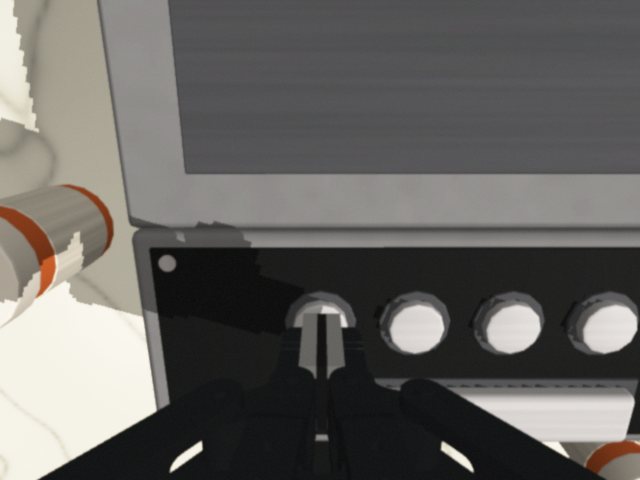

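View pics/scene6.png

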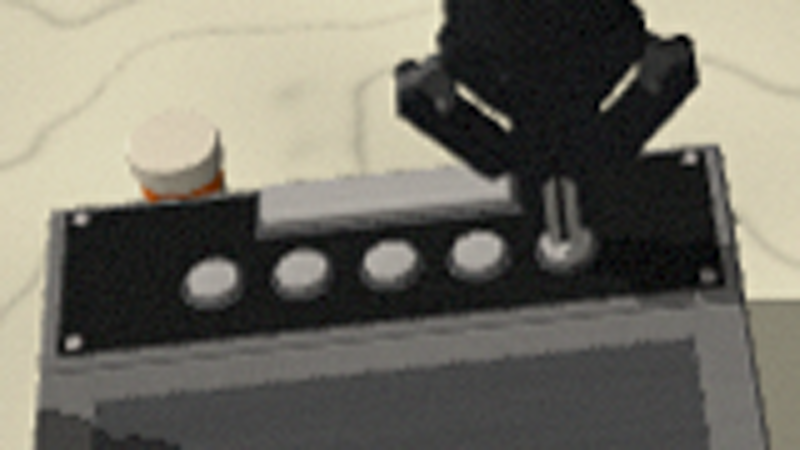

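The fingertips are centred over key 1, and key 5 is up. I'll press.

Request:
{"method": "drive_tool", "body": {"plan": [[[0,0,-0.003],[0,0,0],0],[[0,0,-0.006],[0,0,0],0],[[0,0,-0.008],[0,0,0],0],[[0,0,-0.01],[0,0,0],0],[[0,0,-0.012],[0,0,0],0],[[0,0,-0.014],[0,0,0],0],[[0,0,-0.014],[0,0,0],0],[[0,0,-0.014],[0,0,0],0]]}}

```text
time_s: 9.0
eef_pos: [0.5587, -0.0639, 0.1099]
orientation: [0.986, 0.17, 0.0, 0.0]
force: [-4.3, -0.3, 15.5]
opening: 0.0001
```

Request:
{"method": "drive_tool", "body": {"plan": [[[0,0,0],[0,0,0],0],[[0,0,0.01],[0,0,0],0],[[0,0,0.025],[0,0,0],0],[[-0.001,-0.008,0.032],[0,0,0],0],[[-0.004,-0.028,0.032],[0,0,0],0],[[-0.009,-0.053,0.032],[0,0,0],0],[[-0.013,-0.076,0.032],[0,0,0],0],[[-0.0145,-0.0855,0.032],[0,0,0],0]]}}

```text
time_s: 9.67
eef_pos: [0.5436, -0.1519, 0.1408]
orientation: [0.986, 0.169, -0.0, 0.0]
force: [0.3, -0.3, -0.5]
opening: -0.0001
```

Request:
{"method": "drive_tool", "body": {"plan": [[[0,0,0],[0,0,0],0],[[0,0,0],[0,0,0],0],[[0,0,-0.003],[0,0,0],0],[[0,0,-0.006],[0,0,0],0],[[0,0,-0.01],[0,0,0],0],[[0,0,-0.014],[0,0,0],0],[[0,0,-0.016],[0,0,0],0],[[0,0,-0.016],[0,0,0],0]]}}

```text
time_s: 10.33
eef_pos: [0.5438, -0.1489, 0.124]
orientation: [0.985, 0.17, -0.001, -0.0]
force: [-0.2, -0.0, 0.0]
opening: -0.0001
```

```bash
python3 - <<'E'
from station import bot
from h import *
for n in ("wrist","scene"):
    c=bot.camera(n);cv2.imwrite(f"pics/{n}7.png",c["frame"] if n=="wrist" else cv2.resize(c["frame"][180:270,150:310],None,fx=5,fy=5,interpolation=2))
    o=bot.get_obs();print(o['eef_pos'],o['force'],o['orientation'])
E
```

```text
[ 0.54396984 -0.14907039  0.12431916] [ 0.69105935 -0.71089155  0.64727285] [ 9.85486341e-01  1.69754195e-01 -3.84530362e-04 -1.94231460e-04]
[ 0.54414255 -0.14918629  0.12456361] [ 1.02839186  0.38805024 -1.37414024] [ 9.85499394e-01  1.69678792e-01 -1.98493143e-04 -1.10799456e-04]
```

View pics/wrist7.png

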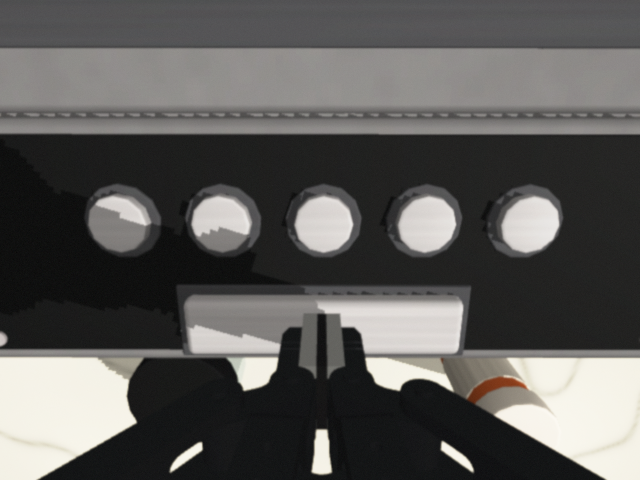

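View pics/scene7.png

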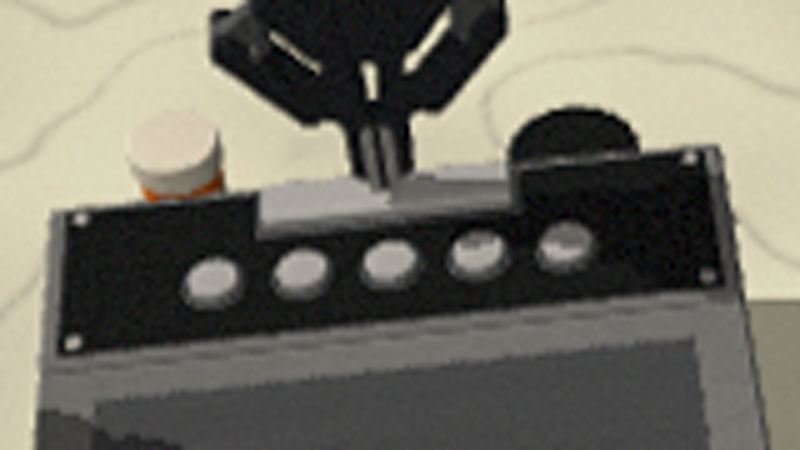

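All keys are up, and the fingertips are centred on the bar at (322,325). I'll press it, then retreat up and back.

Request:
{"method": "drive_tool", "body": {"plan": [[[0,0,-0.004],[0,0,0],0],[[0,0,-0.007],[0,0,0],0],[[0,0,-0.01],[0,0,0],0],[[0,0,-0.013],[0,0,0],0],[[0,0,-0.0155],[0,0,0],0],[[0,0,-0.0155],[0,0,0],0],[[0,0,-0.0155],[0,0,0],0],[[0,0,-0.0155],[0,0,0],0]]}}

```text
time_s: 11.1
eef_pos: [0.5444, -0.1494, 0.11]
orientation: [0.986, 0.169, 0.0, 0.0]
force: [-1.7, 1.2, 11.5]
opening: 0.0003
```

Request:
{"method": "drive_tool", "body": {"plan": [[[0,0,0.01],[0,0,0],0],[[-0.005,-0.002,0.025],[0,0,0],0],[[-0.02,-0.007,0.04],[0,0,0],0],[[-0.045,-0.015,0.055],[0,0,0],0],[[-0.07,-0.023,0.065],[0,0,0],0],[[-0.095,-0.031,0.07],[0,0,0],0],[[-0.115,-0.038,0.07],[0,0,0],0],[[-0.13,-0.044,0.07],[0,0,0],0]]}}

```text
time_s: 11.77
eef_pos: [0.4125, -0.1936, 0.1798]
orientation: [0.986, 0.169, 0.0, 0.0]
force: [0.2, -0.3, -0.0]
opening: -0.0
```

```bash
python3 - <<'E'
from station import bot
from h import *
c=bot.camera("scene");cv2.imwrite("pics/s8.png",c["frame"])
o=bot.get_obs();print(o['eef_pos'],o['force'],o['time_s'])
E
```

```text
[ 0.41027339 -0.19386561  0.17939554] [-1.85192847  0.7067079  -0.50958225] 11.8167
```

View pics/s8.png

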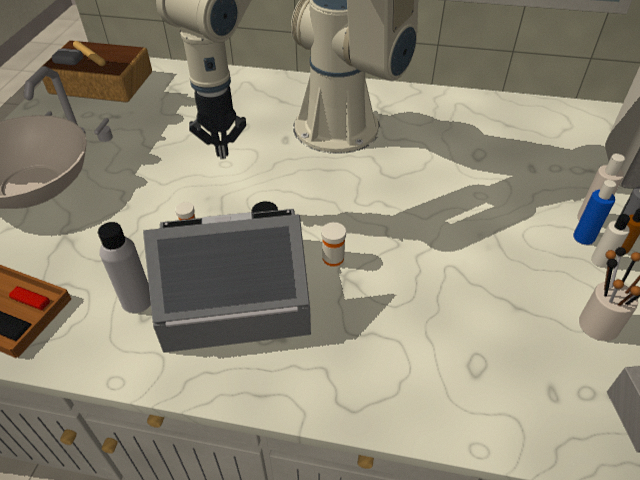

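The lid is rising, with its front edge at (220,217), and the arm is clear. I'll wait for it to open fully.

Request:
{"method": "drive_tool", "body": {"plan": [[[0,0,0],[0,0,0],0],[[0,0,0],[0,0,0],0],[[0,0,0],[0,0,0],0],[[0,0,0],[0,0,0],0],[[0,0,0],[0,0,0],0],[[0,0,0],[0,0,0],0],[[0,0,0],[0,0,0],0],[[0,0,0],[0,0,0],0]]}}

```text
time_s: 12.48
eef_pos: [0.4143, -0.1933, 0.1792]
orientation: [0.985, 0.17, -0.0, -0.0]
force: [-0.2, 0.1, 0.0]
opening: -0.0002
```

Request:
{"method": "drive_tool", "body": {"plan": [[[0,0,0],[0,0,0],0],[[0,0,0],[0,0,0],0],[[0,0,0],[0,0,0],0],[[0,0,0],[0,0,0],0],[[0,0,0],[0,0,0],0],[[0,0,0],[0,0,0],0],[[0,0,0],[0,0,0],0],[[0,0,0],[0,0,0],0]]}}

```text
time_s: 13.15
eef_pos: [0.4142, -0.1934, 0.1793]
orientation: [0.986, 0.17, 0.0, 0.0]
force: [0.2, 0.3, 0.7]
opening: 0.0003
```

Request:
{"method": "drive_tool", "body": {"plan": [[[0,0,0],[0,0,0],0],[[0,0,0],[0,0,0],0],[[0,0,0],[0,0,0],0],[[0,0,0],[0,0,0],0],[[0,0,0],[0,0,0],0],[[0,0,0],[0,0,0],0],[[0,0,0],[0,0,0],0],[[0,0,0],[0,0,0],0]]}}

```text
time_s: 13.82
eef_pos: [0.4142, -0.1934, 0.1792]
orientation: [0.986, 0.17, -0.0, -0.0]
force: [-0.4, 0.2, 0.9]
opening: -0.0
```

Request:
{"method": "drive_tool", "body": {"plan": [[[0,0,0],[0,0,0],0],[[0,0,0],[0,0,0],0],[[0,0,0],[0,0,0],0],[[0,0,0],[0,0,0],0],[[0,0,0],[0,0,0],0],[[0,0,0],[0,0,0],0],[[0,0,0],[0,0,0],0],[[0,0,0],[0,0,0],0]]}}

```text
time_s: 14.48
eef_pos: [0.4142, -0.1934, 0.1793]
orientation: [0.986, 0.17, 0.0, 0.0]
force: [0.8, 1.0, 1.1]
opening: -0.0005
```

```bash
python3 - <<'E'
from station import bot
from h import *
for n in("scene","top"):
    c=bot.camera(n);cv2.imwrite(f"pics/{n}9.png",c["frame"])
o=bot.get_obs();print(o['eef_pos'],o['force'],o['time_s'])
E
```

```text
[ 0.41418284 -0.19336933  0.17926609] [0.57573032 0.05191976 0.59848817] 14.5833
```

View pics/scene9.png

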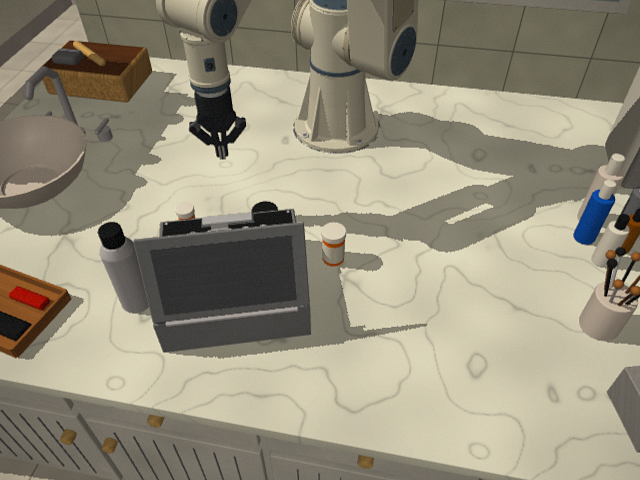

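View pics/top9.png

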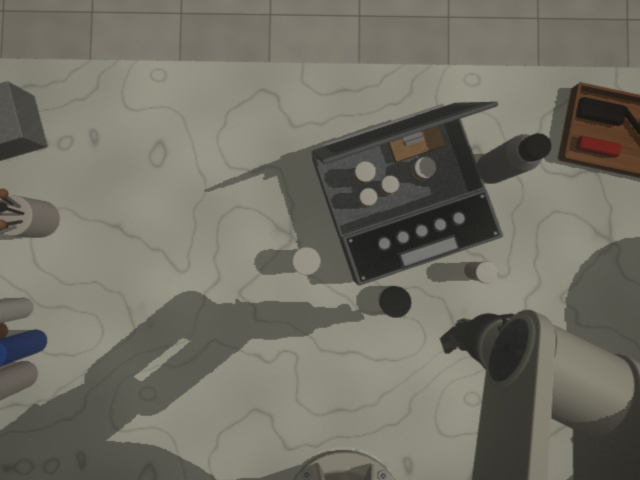

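The lid stands nearly upright, its top edge running from (137,238) to (304,224) in the scene view. The keys and bar look up, and the loose things look unmoved. I'll let it settle once more and check the lid angle.

Request:
{"method": "drive_tool", "body": {"plan": [[[0,0,0],[0,0,0],0],[[0,0,0],[0,0,0],0],[[0,0,0],[0,0,0],0],[[0,0,0],[0,0,0],0],[[0,0,0],[0,0,0],0],[[0,0,0],[0,0,0],0],[[0,0,0],[0,0,0],0],[[0,0,0],[0,0,0],0]]}}

```text
time_s: 15.25
eef_pos: [0.4142, -0.1934, 0.1793]
orientation: [0.986, 0.17, -0.0, -0.0]
force: [0.4, 0.4, 0.1]
opening: 0.0004
```

```bash
python3 - <<'E'
from station import bot
from h import *
s=bot.camera("scene");t=bot.camera("top")
a=cv2.imread("pics/scene9.png");b=cv2.imread("pics/top9.png")
print("moved px >25:",(cv2.absdiff(a,s['frame']).max(2)>25).sum(),(cv2.absdiff(b,t['frame']).max(2)>25).sum())
P=tri([ray(s,(137,238)),ray(t,(497,103))]);print("right corner",P)
k3=np.array([.5828,-.1361]);ex=np.array([.9426,.334])
c=k3+.078*ex
x=(P[:2]-c)@ex;print("box x",x,"angle",np.arctan2(P[2]-.1,.14-x))
t0=cv2.imread("pics/top0.png")
for nm,(u,v) in dict(flask=(535,147),vial=(487,271),wide=(306,260),jar=(395,301)).items():
    d=cv2.absdiff(t0,t['frame'])[v-14:v+14,u-14:u+14];print(nm,(d.max(2)>30).mean())
E
```

```text
moved px >25: 0 0
right corner [ 0.77935615 -0.21800023  0.26754314]
box x 0.07991519058899113 angle 1.2264603756642278
flask 0.0
vial 0.0
wide 0.0
jar 0.0
```

The lid has stopped at about 1.23 rad, and the loose things haven't moved.

```bash
python3 -c "
from station import bot
print(bot.hand_in())"
```

```text
the job is handed in; nothing more can be done
None
```

The lock box is open. I pressed keys 2, 5 and 1 in that order with the closed fingertips, then pressed the release bar. Each key went down to its stop at 12–19 N with the TCP at z = 0.110 m, and was let up before the next. After the bar press the arm backed away, and I handed the job in at about 15 s.

**Last checks:**
- **Lid:** it had stopped moving, and its measured angle was about 1.23 rad (1.25 is fully open).
- **Keys and bar:** they look up in the last top picture. I had no reading of their exact height.
- **Vials, jar and flask:** the top view shows no change at any of the four since the start.
- **Robot:** it was clear of everything, with the force near zero.

**Disagreement:** the two- and three-view key heights came out at 103–105 mm against the 107 mm in the text. Where the keys bottomed agreed with the text's height.

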